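# Kit the sample tray: cold plate under, tube rack over

### The job

Get the turquoise kit tray ready for cold samples: set the dark blue cold plate flat on the spot outlined in white on the tray's floor and let go of it, then set the empty tube rack upright on top of the plate, in line with it. Lower both into place in the gripper rather than dropping them, and leave the orange spacer plate, the rack full of tubes and the jar where they are.

Things in the scene. Friction and masses are not known exactly. Their poses are not given: they have to be found in the camera images.
- tray_floor (a point): Turquoise square tray, fixed to the bench, 166 mm outside, 156 mm inside, floor 4 mm thick, rim 8 mm above the floor (12 mm above the bench). This point is the centre of the upper face of its floor, 4 mm above the bench; z up. A white line on the floor frames a rectangle of 58 mm along the tray's x by 114 mm along its y, centred on this point: the place of the cold plate, long side along y.
- cold_plate_mid (a point): Cold plate: loose dark blue aluminium slab with eight darker round spots on top, 54 mm (its x) by 110 mm (its y) by 16 mm high, about 0.24 kg, lying flat on the bench. This point is its centre, 8 mm above its underside; z up. Grip it across the 54 mm; either way round will do.
- empty_rack_mid (a point): Empty tube rack: loose, white end panels and pale grey decks, 54 mm (its x) by 112 mm (its y) by 56 mm high, about 0.16 kg, standing on the bench on a flat bottom. This point is its centre, 28 mm above its underside; z up. Its upper deck, 38 to 52 mm above the underside with eight 16 mm holes, spans the full 54 mm and is what to grip, across x; the sides are open below it, except at the end panels. Either way round will do.
- spacer_plate_mid (a point): Bystander: loose orange plastic spacer plate with two white bars, of the same size as the cold plate. This point is its centre, 8 mm above its underside.
- full_rack_mid (a point): Bystander: loose rack of the same size as the empty one, full of tubes with red and orange caps up to 98 mm above the bench. This point is 28 mm above its underside, on its middle axis.
- jar_mid (a point): Bystander: loose amber jar with a white cap, 52 mm across and 75 mm high, standing beyond the tray. This point is its centre, 37 mm above its underside.

How it is judged:
By the outcome, as a careful person would: the job done as asked, in the order asked, and still so for the second after the job is handed in, with the robot touching nothing.
It also fails if it takes over 67 s, if anything falls off the work surface, if the arm or the gripper's body presses on something with over 40 N, if the wrist force passes 120 N, or if a joint passes its speed limit or range.

### The arm

A 6-joint arm with a two-finger parallel gripper is mounted at the origin on the work surface. World frame = base frame: x ahead of the robot, y to its left, z up, the work surface at z = 0. Lengths are in m, angles in rad, forces in N, time in s.
With the tool pointing down it reaches from about 0.375 to 0.9 m from the base axis. Payload 3.1 kg.
Tool frame: the origin (TCP) lies at the very end of the fingers, on their centre line; the grasp point (between the pads) lies 19 mm behind it; z points along the fingers, y is the direction in which the jaws open and shut (so a half turn about z gives the same grasp; the last joint's range is limited). The gripper opens to 87 mm and grips with 3 to 60 N. Pads are 19 mm wide; open, the fingers measure 117 mm over their backs; the gripper's body (75 mm by 190 mm) begins 51 mm behind the grasp point.
Start: joints at [1.089, 0.527, 1.433, -0, 1.181, -0.178], TCP at [0.186, 0.597, 0.223] pointing down, gripper open.
Joint ranges: [-3.08, 3.08], [-0.75, 2.2], [0.22, 2.44], [-1.43, 4.57], [0, 2.65], [-2.85, 2.85]. Speed limits (rad/s): [2.79, 2.79, 3.14, 3.14, 3.14, 3.14].

### API

Orientations are given as a unit quaternion [x, y, z, w].
In Python, from rig import robot gives the robot as it stands. The module is installed in compiled form; this text tells all that it offers.
- The arm moves only by the tool send_rows, never from a script. Its argument "deltas" is a list of rows, each an object of numbers: "tx", "ty", "tz": the shift along the tool's x, y, z in cm; "rx", "ry", "rz": the turn, a rotation vector about the tool's x, y, z in rad. A call has 1 to 5 rows; each row is the pose to reach, as a shift and turn from the pose commanded when the call began, along the tool's axes at that moment; what a row does not reach only later rows make up. A row lasts 1/12 s, in which the tool goes at most 41.7 mm and 7.16 degrees, less where a joint would pass 70% of its speed; a pose out of reach is approached as far as the arm can. A call with a gripper value outside its range is refused whole. "claw" is the finger opening in cm, from 0 to 8.7, set as the call begins (left out, the last holds). The fingers move at their own pace and stop on an object; "squeeze" is the grip in N (left out, the last holds). Time passes only in rows, so rows that repeat a pose let the fingers close. It gives the time, the measured TCP pose, the force and the opening at its end, in the units of the state.
- robot.get_obs(): the state, without advancing time (a new reading comes with each control period).
- robot.camera(name): name is "side" or "top"; returns a dict with "color" (480x640x3 uint8, red, green, blue), "z_map" (480x640 float32, m along the optical axis (not along the pixel's ray), 0 where there is no reading), "intrinsics" (3x3 intrinsics, pixels), "R" (3x3) and "t" (3): a world point X has camera coordinates R X + t. Camera axes: x right, y down, z forward; pixel columns grow to the right and rows downward; lengths in m; the calibration is good to about 2 mm. A picture is of the moment at which its call begins.
- robot.hand_in(): hands the job in, once; it reports no verdict.
Trained networks look in the newest picture that a camera, given by its name, has taken for a name from the list of things; names that differ only in an ending like _2 or _b are one class to them, and where a whole thing is asked for, a point or a joint stands for the part that bears it (a point fixed in the world has none). Each returns a list of dicts, best first, with "p" (0 to 1); they miss things now and then, are a little off and sometimes report something else, mostly with a low value. They report only what shows in the picture. A call takes as long as a camera call.
- robot.outline_of(label, camera): "pixels" (480x640 bool, what is visible of it) and "xy" ([column, row] in pixels, amid what is visible of it).
- robot.tip_of(label, camera): "xy" ([column, row] in pixels: a listed point, or the origin of a listed thing).
The state is a dict: "time": time; "q": joint angles; "joint_velocities": joint speeds; "joint_torque": joint torques, N m; "position": TCP position; "tool_rot": TCP orientation; "ft_force": force on the tool from outside, world axes, zero at the start; "moment": the same for the moment, N m; "grip_width": finger opening in m.
Only numpy, scipy, OpenCV 4.12 (cv2) and the standard library are available. Lean on these libraries where they do the work, as an engineer would, in place of code of your own. Each camera call takes 0.05 s, during which the arm holds its last target.

## Working session

There is one attempt and no reset: what is moved stays moved. The work goes in short steps, Python scripts to look and compute and a tool call to move; the robot and the scene stay as the last step left them, time stands still between calls to the robot, and variables do not carry over. Pictures are saved under pics/ and viewed, and the job is handed in when it is done.

Besides the shell and the picture viewer there is one more tool, called after ">>>" as name(argument=value, ...), one argument or row to a line, values as JSON. send_rows: Moves the arm, as the interface text tells. Its arguments: {"type":"object","properties":{"deltas":{"type":"array","items":{"type":"object","properties":{"tx":{"type":"number"},"ty":{"type":"number"},"tz":{"type":"number"},"rx":{"type":"number"},"ry":{"type":"number"},"rz":{"type":"number"}}}},"claw":{"type":"number"},"squeeze":{"type":"number"}},"required":["deltas"]}

```bash
mkdir -p pics
cat > h.py <<'E'
import numpy as np, cv2
from rig import robot
def shot(n,f):
    c=robot.camera(n); cv2.imwrite(f'pics/{f}.png',c['color'][:,:,::-1]); return c
def pix2w(c,u,v,z):
    K=c['intrinsics'];R=c['R'];t=c['t']
    d=R.T@np.linalg.solve(K,[u,v,1.]); o=-R.T@t
    return o+d*(z-o[2])/d[2]
def cloud(c):
    K=c['intrinsics'];Z=c['z_map'];v,u=np.mgrid[:480,:640]
    P=np.stack([(u-K[0,2])/K[0,0]*Z,(v-K[1,2])/K[1,1]*Z,Z],-1)
    W=(P-c['t'])@c['R']; W[Z==0]=np.nan
    return W
E
python3 - <<'E'
from h import *
np.set_printoptions(precision=4,suppress=True)
for n in ['top','side']:
    c=shot(n,n+'0'); print(n,-c['R'].T@c['t'])
    for l,z in [('tray_floor',.004),('cold_plate_mid',.008),('empty_rack_mid',.028),('spacer_plate_mid',.008),('full_rack_mid',.028),('jar_mid',.037)]:
        for r in robot.tip_of(l,n)[:2]:
            print(l,round(r['p'],2),np.round(r['xy'],1),pix2w(c,*r['xy'],z))
print(robot.get_obs())
E
```

```text
top [ 0.3808 -0.0111  1.0478]
tray_floor 0.56 [296.6 269.5] [0.5316 0.043  0.004 ]
cold_plate_mid 0.86 [429.  243.3] [ 0.5975 -0.2485  0.008 ]
empty_rack_mid 0.88 [170.4 330.9] [0.3918 0.3005 0.028 ]
spacer_plate_mid 0.97 [459.8 346. ] [ 0.3768 -0.3092  0.008 ]
full_rack_mid 0.92 [180.6 227.6] [0.6137 0.2987 0.028 ]
full_rack_mid 0.53 [297.1 266.6] [0.5345 0.0409 0.028 ]
jar_mid 0.68 [267.4 158.8] [0.7747 0.1159 0.037 ]
side [ 0.3284 -0.8292  0.8016]
tray_floor 0.76 [302.4 255.8] [0.54   0.0338 0.004 ]
cold_plate_mid 0.8 [366.7 342.1] [ 0.5988 -0.2597  0.008 ]
empty_rack_mid 0.57 [225.6 197.9] [0.3914 0.2928 0.028 ]
spacer_plate_mid 0.79 [262.7 390.1] [ 0.3746 -0.3113  0.008 ]
jar_mid 0.78 [382.5 209.1] [0.7811 0.1199 0.037 ]
{'time': 0.7, 'q': array([ 1.0895,  0.5274,  1.4327, -0.    ,  1.1814, -0.1785]), 'joint_velocities': array([ 0.0001,  0.0015, -0.0017,  0.001 ,  0.0005,  0.0009]), 'joint_torque': array([ -0.0005, -43.9873, -17.6945,   0.0633,   0.0504,   0.    ]), 'position': array([0.1863, 0.5966, 0.2226]), 'tool_rot': array([0.1508, 0.9886, 0.    , 0.    ]), 'ft_force': array([-0.5914, -0.5114,  0.8885]), 'moment': array([-0.0345,  0.0208,  0.0322]), 'grip_width': 0.0869305858191761}
```

View pics/top0.png

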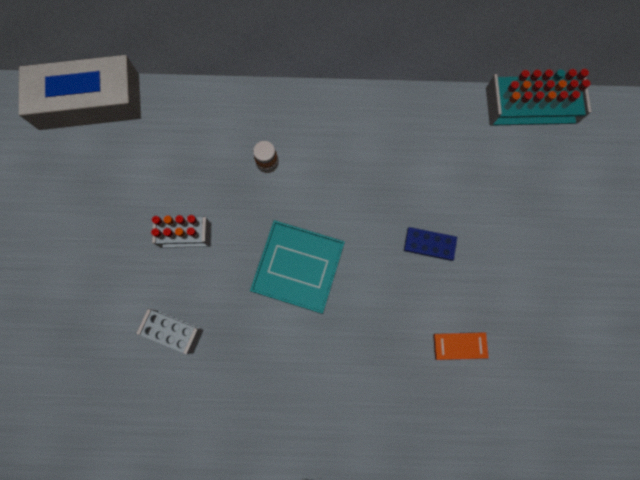

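View pics/side0.png

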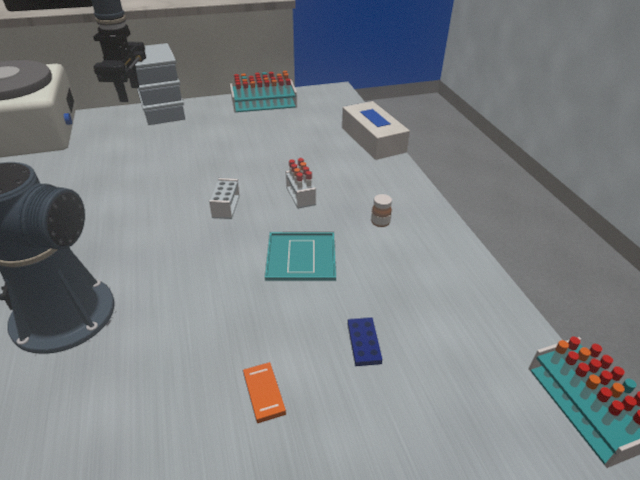

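Top view: the tray is at about (298,267), with its white frame tilted. The cold plate is at (430,243), the empty rack at (168,332) and the full rack at (180,230). The orange plate is well clear. Next I measure poses from the contours.

```bash
cat >> h.py <<'E'
def rect(c,mask,z,label=''):
    m=mask.astype(np.uint8)
    n,lab,st,_=cv2.connectedComponentsWithStats(m)
    k=1+np.argmax(st[1:,4]); m=(lab==k).astype(np.uint8)
    # upsampled contour
    big=cv2.resize(m*255,None,fx=4,fy=4,interpolation=cv2.INTER_LINEAR)
    cs,_=cv2.findContours((big>127).astype(np.uint8),cv2.RETR_EXTERNAL,cv2.CHAIN_APPROX_NONE)
    p=max(cs,key=cv2.contourArea)[:,0].astype(float); p=(p+.5)/4-.5
    W=np.array([pix2w(c,u,v,z)[:2] for u,v in p])
    (cx,cy),(w,h),a=cv2.minAreaRect((W*1000).astype(np.float32))
    if w>h: w,h,a=h,w,a+90   # h long; a = angle of short axis
    a=(a+90)%180-90
    print(label,'c',round(cx,1),round(cy,1),'w',round(w,1),'h',round(h,1),'ang short axis',round(a,1),'px',st[k,4])
    return cx,cy,a
E
python3 - <<'E'
from h import *
np.set_printoptions(precision=4,suppress=True)
for n in ['top','side']:
    c=robot.camera(n)
    rgb=c['color']; hsv=cv2.cvtColor(rgb,cv2.COLOR_RGB2HSV); H,S,V=cv2.split(hsv)
    W=cloud(c)
    def roi(l):
        r=robot.outline_of(l,n)
        if not r: return None
        return cv2.dilate(r[0]['pixels'].astype(np.uint8),np.ones((7,7)))>0
    m=robot.outline_of('cold_plate_mid',n)[0]['pixels']; rect(c,m,.016,n+' plate net')
    g=roi('cold_plate_mid'); rect(c,g&(H>110)&(H<130)&(S>150)&(V>50),.016,n+' plate col')
    for l in ['empty_rack_mid','full_rack_mid']:
        r=robot.outline_of(l,n)
        if r:
            m=r[0]['pixels']; rect(c,m,.056,n+l)
            g=cv2.dilate(m.astype(np.uint8),np.ones((5,5)))>0
            mm=g&(W[...,2]>.045)&(W[...,2]<.062); rect(c,mm,.056,n+l+' depth')
    # tray & line
    t=(H>80)&(H<98)&(S>120)&(abs(W[...,0]-.53)<.15)&(abs(W[...,1]-.04)<.15)
    t=cv2.morphologyEx(t.astype(np.uint8),cv2.MORPH_CLOSE,np.ones((9,9)))>0
    rect(c,t,.012,n+' tray')
    i=cv2.erode(t.astype(np.uint8),np.ones((13,13)))>0
    l=i&(S<140); rect(c,l,.004,n+' line')
    # line fitting: depth stats
    print('bench z',np.nanmedian(W[300:330,360:400,2]),'floor',np.nanmedian(W[i][:,2]))
E
```

```text
top plate net c 595.7 -249.8 w 58.6 h 113.6 ang short axis -10.1 px 1281
top plate col c 595.9 -249.6 w 53.5 h 108.6 ang short axis -10.4 px 968
topempty_rack_mid c 391.4 293.9 w 60.1 h 126.3 ang short axis -19.3 px 1730
topempty_rack_mid depth c 391.8 298.0 w 55.8 h 116.2 ang short axis -20.1 px 1197
topfull_rack_mid c 599.1 289.7 w 73.5 h 131.0 ang short axis 1.6 px 1834
topfull_rack_mid depth c 601.8 292.5 w 56.9 h 115.8 ang short axis 3.4 px 695
top tray c 539.2 41.3 w 166.4 h 166.5 ang short axis 74.2 px 5601
top line c 539.5 41.1 w 70.9 h 126.2 ang short axis -15.6 px 572
bench z -0.00020844051344019734 floor 0.004111466196864438
side plate net c 592.4 -257.2 w 56.5 h 119.3 ang short axis -10.9 px 1223
side plate col c 590.0 -278.3 w 51.5 h 60.7 ang short axis -10.5 px 251
sideempty_rack_mid c 387.3 260.4 w 75.9 h 190.8 ang short axis -18.7 px 1000
sideempty_rack_mid depth c 387.9 287.8 w 58.0 h 129.1 ang short axis -19.9 px 473
sidefull_rack_mid c 595.3 282.3 w 78.7 h 243.7 ang short axis -6.6 px 1095
sidefull_rack_mid depth c 595.9 282.8 w 58.8 h 128.7 ang short axis 4.9 px 291
side tray c 536.1 32.5 w 155.6 h 162.6 ang short axis 74.3 px 2731
side line c 537.0 35.7 w 105.3 h 133.2 ang short axis 74.4 px 1557
bench z -0.0010077921712023641 floor 0.0024210104734779733
```

```bash
cat >> h.py <<'E'
from scipy.spatial.transform import Rotation as Ro
def plan(x,y,z,psi=None):
    o=robot.get_obs(); R=Ro.from_quat(o['tool_rot']); M=R.as_matrix()
    cur=np.degrees(np.arctan2(M[1,1],M[0,1]))
    psi=cur if psi is None else psi
    d=M.T@(np.array([x,y,z])-o['position'])*100
    a=np.radians(psi); ty=np.array([np.cos(a),np.sin(a),0]); tz=np.array([0,0,-1.]); tx=np.cross(ty,tz)
    rv=(R.inv()*Ro.from_matrix(np.stack([tx,ty,tz],1))).as_rotvec()
    print('t',round(o['time'],2),'pos',np.round(o['position']*1000,1),'psi',round(cur,2),'w',round(o['grip_width']*1000,1),'F',np.round(o['ft_force'],1))
    print('  shift cm',np.round(d,2),'rot',np.round(rv,3),'rows',round(max(np.linalg.norm(d)/4.17,np.degrees(np.linalg.norm(rv))/7.16),1))
E
python3 -c "
from h import *
plan(.596,-.2497,.15,-10.2)"
```

```text
t 1.2 pos [186.3 596.5 222.5] psi 72.65 w 86.8 F [ 1.   0.2 -0.8]
  shift cm [-64.34 -68.56   7.25] rot [-0.    -0.     1.446] rows 22.6
```

>>> send_rows(
  deltas=[
    {"tx": -64.3, "ty": -68.6, "tz": 2, "rz": 1.446},
    {"tx": -64.3, "ty": -68.6, "tz": 2, "rz": 1.446},
    {"tx": -64.3, "ty": -68.6, "tz": 2, "rz": 1.446},
    {"tx": -64.3, "ty": -68.6, "tz": 2, "rz": 1.446},
    {"tx": -64.3, "ty": -68.6, "tz": 2, "rz": 1.446},
  ],
  claw=8.7,
)

```text
schema error: expected keys tx, ty, tz, rx, ry, rz
```

```bash
python3 -c "
from h import *
plan(.596,-.2497,.15,-10.2)"
```

```text
t 1.2 pos [186.3 596.5 222.5] psi 72.65 w 86.8 F [ 1.   0.2 -0.8]
  shift cm [-64.34 -68.56   7.25] rot [-0.    -0.     1.446] rows 22.6
```

>>> send_rows(
  deltas=[
    {"tx": -64.3, "ty": -68.6, "tz": 2, "rx": 0, "ry": 0, "rz": 1.446},
    {"tx": -64.3, "ty": -68.6, "tz": 2, "rx": 0, "ry": 0, "rz": 1.446},
    {"tx": -64.3, "ty": -68.6, "tz": 2, "rx": 0, "ry": 0, "rz": 1.446},
    {"tx": -64.3, "ty": -68.6, "tz": 2, "rx": 0, "ry": 0, "rz": 1.446},
    {"tx": -64.3, "ty": -68.6, "tz": 2, "rx": 0, "ry": 0, "rz": 1.446},
  ],
  claw=8.7,
)

```text
time: 1.62
position: [0.2773, 0.4075, 0.2182]
tool_rot: [0.45, 0.893, 0.0, 0.0]
ft_force: [1.4, -0.0, -0.4]
grip_width: 0.0868
```

```bash
python3 -c "
from h import *
plan(.596,-.2497,.15,-10.2)"
```

```text
t 1.62 pos [277.3 407.5 218.2] psi 36.55 w 86.8 F [ 1.4 -0.  -0.4]
  shift cm [-71.77 -13.54   6.82] rot [ 0.001 -0.     0.816] rows 17.6
```

>>> send_rows(
  deltas=[
    {"tx": -71.8, "ty": -13.5, "tz": 3, "rx": 0, "ry": 0, "rz": 0.816},
    {"tx": -71.8, "ty": -13.5, "tz": 3, "rx": 0, "ry": 0, "rz": 0.816},
    {"tx": -71.8, "ty": -13.5, "tz": 3, "rx": 0, "ry": 0, "rz": 0.816},
    {"tx": -71.8, "ty": -13.5, "tz": 3, "rx": 0, "ry": 0, "rz": 0.816},
    {"tx": -71.8, "ty": -13.5, "tz": 3, "rx": 0, "ry": 0, "rz": 0.816},
  ],
)

```text
time: 2.03
position: [0.3695, 0.2205, 0.2099]
tool_rot: [0.703, 0.711, 0.0, 0.0]
ft_force: [2.0, 0.2, -0.8]
grip_width: 0.087
```

```bash
python3 -c "
from h import *
plan(.596,-.2497,.10,-10.2)"
```

```text
t 2.03 pos [369.5 220.5 209.9] psi 0.7 w 87.0 F [ 2.   0.2 -0.8]
  shift cm [-47.3   22.07  10.99] rot [ 0.001 -0.     0.19 ] rows 12.8
```

>>> send_rows(
  deltas=[
    {"tx": -47.3, "ty": 22.1, "tz": 9, "rx": 0, "ry": 0, "rz": 0.19},
    {"tx": -47.3, "ty": 22.1, "tz": 9, "rx": 0, "ry": 0, "rz": 0.19},
    {"tx": -47.3, "ty": 22.1, "tz": 9, "rx": 0, "ry": 0, "rz": 0.19},
    {"tx": -47.3, "ty": 22.1, "tz": 9, "rx": 0, "ry": 0, "rz": 0.19},
    {"tx": -47.3, "ty": 22.1, "tz": 9, "rx": 0, "ry": 0, "rz": 0.19},
  ],
)

```text
time: 2.45
position: [0.4599, 0.0357, 0.1742]
tool_rot: [0.765, 0.644, 0.0, 0.0]
ft_force: [0.9, 0.8, 0.2]
grip_width: 0.0871
```

```bash
python3 -c "
from h import *
plan(.596,-.2497,.10,-10.2)"
```

```text
t 2.45 pos [459.9  35.7 174.2] psi -9.88 w 87.1 F [0.9 0.8 0.2]
  shift cm [-25.79  18.3    7.43] rot [ 0.001 -0.     0.006] rows 7.8
```

>>> send_rows(
  deltas=[
    {"tx": -25.8, "ty": 18.3, "tz": 7, "rx": 0, "ry": 0, "rz": 0.006},
    {"tx": -25.8, "ty": 18.3, "tz": 7, "rx": 0, "ry": 0, "rz": 0.006},
    {"tx": -25.8, "ty": 18.3, "tz": 7, "rx": 0, "ry": 0, "rz": 0.006},
    {"tx": -25.8, "ty": 18.3, "tz": 7, "rx": 0, "ry": 0, "rz": 0.006},
    {"tx": -25.8, "ty": 18.3, "tz": 7, "rx": 0, "ry": 0, "rz": 0.006},
  ],
)

```text
time: 2.87
position: [0.5473, -0.148, 0.1288]
tool_rot: [0.767, 0.641, 0.0, 0.0]
ft_force: [0.4, 0.7, 0.2]
grip_width: 0.0869
```

```bash
python3 -c "
from h import *
plan(.596,-.2497,.10,-10.2)"
```

```text
t 2.87 pos [ 547.3 -148.   128.8] psi -10.23 w 86.9 F [0.4 0.7 0.2]
  shift cm [-9.15  6.6   2.88] rot [ 0.    -0.    -0.001] rows 2.8
```

>>> send_rows(
  deltas=[
    {"tx": -9.15, "ty": 6.6, "tz": 2.9, "rx": 0, "ry": 0, "rz": 0},
    {"tx": -9.15, "ty": 6.6, "tz": 2.9, "rx": 0, "ry": 0, "rz": 0},
    {"tx": -9.15, "ty": 6.6, "tz": 2.9, "rx": 0, "ry": 0, "rz": 0},
    {"tx": -9.15, "ty": 6.6, "tz": 5.9, "rx": 0, "ry": 0, "rz": 0},
    {"tx": -9.15, "ty": 6.6, "tz": 7.9, "rx": 0, "ry": 0, "rz": 0},
  ],
)

```text
time: 3.28
position: [0.5965, -0.2506, 0.049]
tool_rot: [0.768, 0.64, 0.0, 0.001]
ft_force: [-0.4, 0.6, 1.4]
grip_width: 0.0871
```

```bash
python3 -c "
from h import *
shot('top','top1');plan(.596,-.2497,.004,-10.2)"
```

```text
t 3.33 pos [ 592.9 -247.5   44.6] psi -10.32 w 87.2 F [-0.6  0.6 -1.7]
  shift cm [-0.17  0.37  4.06] rot [-0.007 -0.003 -0.002] rows 1.0
```

View pics/top1.png

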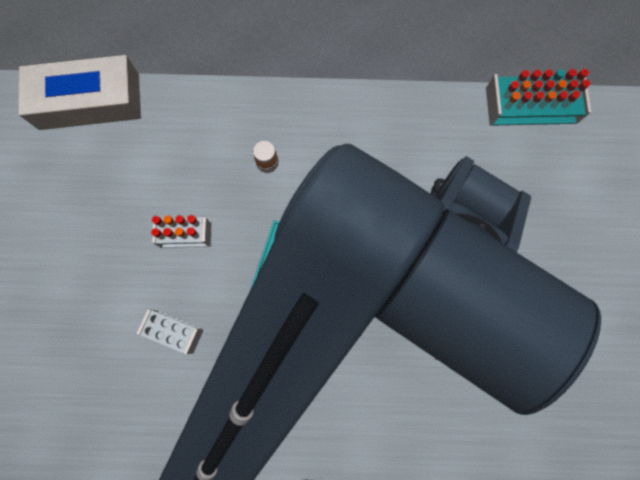

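The arm hides the plate from the top camera, and the arm was still settling. I'll let it settle before the fine descent.

>>> send_rows(
  deltas=[
    {"tx": 0, "ty": 0, "tz": 0, "rx": 0, "ry": 0, "rz": 0},
    {"tx": 0, "ty": 0, "tz": 0, "rx": 0, "ry": 0, "rz": 0},
    {"tx": 0, "ty": 0, "tz": 0, "rx": 0, "ry": 0, "rz": 0},
  ],
)

```text
time: 3.58
position: [0.5964, -0.2477, 0.0517]
tool_rot: [0.767, 0.642, 0.0, 0.001]
ft_force: [0.5, 0.3, 0.4]
grip_width: 0.0873
```

```bash
python3 -c "
from h import *
shot('side','side1');plan(.596,-.2497,.004,-10.2)"
```

```text
t 3.63 pos [ 596.6 -247.7   52.1] psi -10.16 w 87.1 F [ 0.3 -0.8 -0.4]
  shift cm [-0.2  -0.04  4.81] rot [0.003 0.001 0.001] rows 1.2
```

View pics/side1.png

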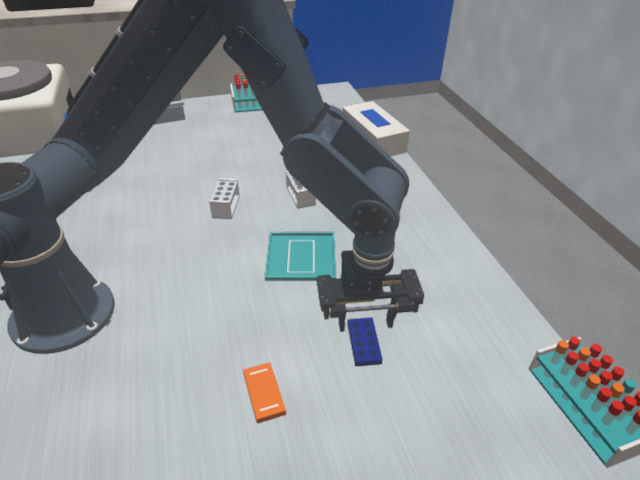

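The side view shows open fingers near (340,325) and (390,320), above and straddling the plate at (365,340). Descending slowly.

>>> send_rows(
  deltas=[
    {"tx": 0, "ty": 0, "tz": 1.2, "rx": 0, "ry": 0, "rz": 0},
    {"tx": 0, "ty": 0, "tz": 2.4, "rx": 0, "ry": 0, "rz": 0},
    {"tx": 0, "ty": 0, "tz": 3.3, "rx": 0, "ry": 0, "rz": 0},
    {"tx": 0, "ty": 0, "tz": 4.0, "rx": 0, "ry": 0, "rz": 0},
    {"tx": 0, "ty": 0, "tz": 4.2, "rx": 0, "ry": 0, "rz": 0},
  ],
)

```text
time: 4.05
position: [0.5942, -0.2467, 0.006]
tool_rot: [0.767, 0.641, -0.001, -0.002]
ft_force: [0.5, -0.0, -0.1]
grip_width: 0.0871
```

>>> send_rows(
  deltas=[
    {"tx": 0, "ty": 0, "tz": 0, "rx": 0, "ry": 0, "rz": 0},
    {"tx": 0, "ty": 0, "tz": 0, "rx": 0, "ry": 0, "rz": 0},
    {"tx": 0, "ty": 0, "tz": 0, "rx": 0, "ry": 0, "rz": 0},
    {"tx": 0, "ty": 0, "tz": 0, "rx": 0, "ry": 0, "rz": 0},
  ],
)

```text
time: 4.38
position: [0.5958, -0.2478, 0.0086]
tool_rot: [0.767, 0.641, 0.0, 0.001]
ft_force: [-0.3, 0.7, 0.8]
grip_width: 0.0872
```

```bash
python3 -c "
from h import *
plan(.596,-.2497,.005,-10.2);o=robot.get_obs();print(o['joint_velocities'],Ro.from_quat(o['tool_rot']).as_matrix()[:,2])"
```

```text
t 4.38 pos [ 595.8 -247.8    8.6] psi -10.2 w 87.2 F [-0.3  0.7  0.8]
  shift cm [-0.18  0.06  0.36] rot [ 0.001  0.    -0.   ] rows 0.1
[ 0.00043441 -0.00202866  0.00174843 -0.00031298 -0.00024505  0.00203223] [ 8.94473789e-04 -5.67334485e-04 -9.99999439e-01]
```

>>> send_rows(
  deltas=[
    {"tx": -0.18, "ty": 0, "tz": 0.4, "rx": 0, "ry": 0, "rz": 0},
    {"tx": -0.18, "ty": 0, "tz": 0.4, "rx": 0, "ry": 0, "rz": 0},
    {"tx": -0.18, "ty": 0, "tz": 0.4, "rx": 0, "ry": 0, "rz": 0},
  ],
)

```text
time: 4.63
position: [0.5949, -0.2494, 0.0041]
tool_rot: [0.767, 0.641, -0.0, -0.0]
ft_force: [0.7, 0.6, -0.2]
grip_width: 0.0869
```

>>> send_rows(
  deltas=[
    {"tx": 0, "ty": 0, "tz": 0, "rx": 0, "ry": 0, "rz": 0},
    {"tx": 0, "ty": 0, "tz": 0, "rx": 0, "ry": 0, "rz": 0},
    {"tx": 0, "ty": 0, "tz": 0, "rx": 0, "ry": 0, "rz": 0},
    {"tx": 0, "ty": 0, "tz": 0, "rx": 0, "ry": 0, "rz": 0},
    {"tx": 0, "ty": 0, "tz": 0, "rx": 0, "ry": 0, "rz": 0},
  ],
  claw=4.5,
  squeeze=35,
)

```text
time: 5.05
position: [0.5951, -0.2493, 0.0042]
tool_rot: [0.767, 0.641, 0.0, 0.0]
ft_force: [0.0, 0.9, 0.6]
grip_width: 0.0619
```

>>> send_rows(
  deltas=[
    {"tx": 0, "ty": 0, "tz": 0, "rx": 0, "ry": 0, "rz": 0},
    {"tx": 0, "ty": 0, "tz": 0, "rx": 0, "ry": 0, "rz": 0},
    {"tx": 0, "ty": 0, "tz": 0, "rx": 0, "ry": 0, "rz": 0},
  ],
)

```text
time: 5.3
position: [0.5952, -0.2493, 0.0042]
tool_rot: [0.767, 0.641, 0.0, 0.0]
ft_force: [0.8, -1.0, 1.0]
grip_width: 0.0538
```

```bash
python3 -c "
from h import *
plan(.5393,.0412,.10,-15.7)"
```

```text
t 5.3 pos [ 595.2 -249.3    4.2] psi -10.2 w 53.8 F [ 0.8 -1.   1. ]
  shift cm [ 27.6  -10.64  -9.58] rot [0.    0.    0.096] rows 7.5
```

>>> send_rows(
  deltas=[
    {"tx": 0, "ty": 0, "tz": 0, "rx": 0, "ry": 0, "rz": 0},
    {"tx": 0, "ty": 0, "tz": -0.8, "rx": 0, "ry": 0, "rz": 0},
    {"tx": 0, "ty": 0, "tz": -2.2, "rx": 0, "ry": 0, "rz": 0},
    {"tx": 0, "ty": 0, "tz": -4.0, "rx": 0, "ry": 0, "rz": 0},
    {"tx": 0, "ty": 0, "tz": -6.0, "rx": 0, "ry": 0, "rz": 0},
  ],
)

```text
time: 5.72
position: [0.5944, -0.2489, 0.065]
tool_rot: [0.767, 0.641, -0.0, -0.001]
ft_force: [0.6, 0.2, -1.8]
grip_width: 0.0537
```

```bash
python3 -c "
from h import *
plan(.5393,.0412,.08,-15.7)"
```

```text
t 5.72 pos [ 594.4 -248.9   65. ] psi -10.2 w 53.7 F [ 0.6  0.2 -1.8]
  shift cm [ 27.58 -10.56  -1.47] rot [-0.002 -0.001  0.096] rows 7.1
```

>>> send_rows(
  deltas=[
    {"tx": 2.0, "ty": -0.8, "tz": -0.5, "rx": 0, "ry": 0, "rz": 0.01},
    {"tx": 4.8, "ty": -1.8, "tz": -1, "rx": 0, "ry": 0, "rz": 0.02},
    {"tx": 8.2, "ty": -3.1, "tz": -1.5, "rx": 0, "ry": 0, "rz": 0.03},
    {"tx": 11.7, "ty": -4.5, "tz": -1.5, "rx": 0, "ry": 0, "rz": 0.042},
    {"tx": 15.2, "ty": -5.8, "tz": -1.5, "rx": 0, "ry": 0, "rz": 0.055},
  ],
)

```text
time: 6.13
position: [0.5647, -0.0884, 0.0809]
tool_rot: [0.785, 0.619, 0.001, 0.001]
ft_force: [1.0, 0.2, -1.9]
grip_width: 0.0537
```

>>> send_rows(
  deltas=[
    {"tx": 3.4, "ty": -1.1, "tz": 0, "rx": 0, "ry": 0, "rz": 0.01},
    {"tx": 6.6, "ty": -2.1, "tz": 0, "rx": 0, "ry": 0, "rz": 0.02},
    {"tx": 9.2, "ty": -3.0, "tz": 0, "rx": 0, "ry": 0, "rz": 0.03},
    {"tx": 11.1, "ty": -3.6, "tz": 0, "rx": 0, "ry": 0, "rz": 0.04},
    {"tx": 12.0, "ty": -4.0, "tz": 0, "rx": 0, "ry": 0, "rz": 0.041},
  ],
)

```text
time: 6.55
position: [0.5532, 0.0393, 0.0803]
tool_rot: [0.796, 0.605, 0.0, 0.0]
ft_force: [-0.8, -0.2, -1.3]
grip_width: 0.0536
```

>>> send_rows(
  deltas=[
    {"tx": 0, "ty": 0, "tz": 0, "rx": 0, "ry": 0, "rz": 0},
    {"tx": 0, "ty": 0, "tz": 0, "rx": 0, "ry": 0, "rz": 0},
    {"tx": 0, "ty": 0, "tz": 0, "rx": 0, "ry": 0, "rz": 0},
    {"tx": 0, "ty": 0, "tz": 0, "rx": 0, "ry": 0, "rz": 0},
  ],
)

```text
time: 6.88
position: [0.5543, 0.035, 0.0794]
tool_rot: [0.798, 0.603, 0.0, 0.0]
ft_force: [-1.7, 0.2, -2.3]
grip_width: 0.0538
```

```bash
python3 -c "
from h import *
shot('side','side2');plan(.5393,.0412,.03,-15.7)"
```

```text
t 6.93 pos [554.2  35.1  79.3] psi -15.81 w 53.7 F [-0.1  0.1 -1.1]
  shift cm [ 0.18 -1.6   4.93] rot [ 0.001  0.    -0.002] rows 1.2
```

View pics/side2.png

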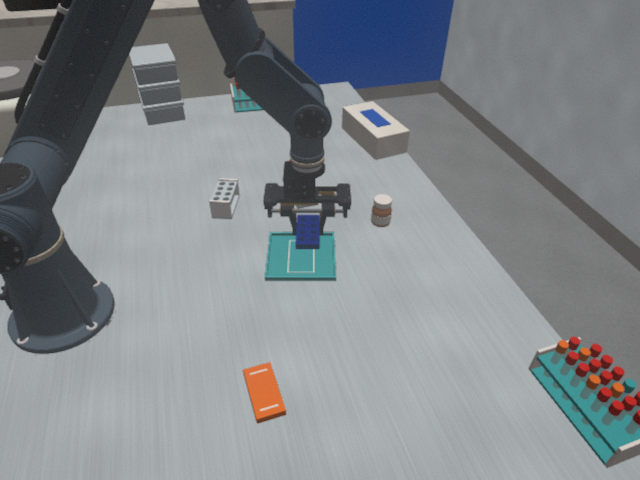

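The plate is held level-looking at (308,230), just off the frame at (301,256). I'll correct xy, lower partway, then check tilt from depth.

>>> send_rows(
  deltas=[
    {"tx": 0.1, "ty": -0.6, "tz": 1.0, "rx": 0, "ry": 0, "rz": -0.002},
    {"tx": 0.18, "ty": -1.2, "tz": 2.2, "rx": 0, "ry": 0, "rz": -0.002},
    {"tx": 0.18, "ty": -1.6, "tz": 3.4, "rx": 0, "ry": 0, "rz": -0.002},
    {"tx": 0.18, "ty": -1.6, "tz": 4.4, "rx": 0, "ry": 0, "rz": -0.002},
    {"tx": 0.18, "ty": -1.6, "tz": 4.8, "rx": 0, "ry": 0, "rz": -0.002},
  ],
)

```text
time: 7.35
position: [0.5382, 0.0419, 0.0298]
tool_rot: [0.797, 0.604, -0.001, -0.001]
ft_force: [0.2, -1.0, -1.1]
grip_width: 0.0538
```

>>> send_rows(
  deltas=[
    {"tx": 0, "ty": 0, "tz": 0, "rx": 0, "ry": 0, "rz": 0},
    {"tx": 0, "ty": 0, "tz": 0, "rx": 0, "ry": 0, "rz": 0},
    {"tx": 0, "ty": 0, "tz": 0, "rx": 0, "ry": 0, "rz": 0},
    {"tx": 0, "ty": 0, "tz": 0, "rx": 0, "ry": 0, "rz": 0},
  ],
)

```text
time: 7.68
position: [0.5396, 0.0424, 0.0318]
tool_rot: [0.797, 0.605, 0.001, 0.001]
ft_force: [0.1, -0.3, -1.2]
grip_width: 0.0539
```

```bash
python3 -c "
from h import *
c=shot('side','side3');plan(.5393,.0412,.0085,-15.7)
W=cloud(c);H,S,V=cv2.split(cv2.cvtColor(c['color'],cv2.COLOR_RGB2HSV))
m=(H>110)&(H<130)&(S>120)&(abs(W[...,0]-.54)<.08)&(abs(W[...,1]-.03)<.09)&(W[...,2]<.1)&(W[...,2]>.02)
p=W[m]; print(len(p)); 
A=np.c_[p[:,:2]-[.54,.04],np.ones(len(p))];k=np.ones(len(p),bool)
for _ in range(6):
  s=np.linalg.lstsq(A[k],p[k,2],rcond=None)[0]; r=p[:,2]-A@s; k=abs(r)<.003
print(s,k.sum(), 'z std',r[k].std())
i=cv2.resize(c['color'][190:310,220:380,::-1],None,fx=5,fy=5,interpolation=cv2.INTER_CUBIC);cv2.imwrite('pics/s3c.png',i)"
```

```text
t 7.73 pos [539.5  42.5  31.8] psi -15.59 w 53.6 F [-0.2 -0.1 -2.1]
  shift cm [-0.13  0.02  2.33] rot [ 0.001 -0.     0.002] rows 0.6
528
[ 0.00685528 -0.00448931  0.04194969] 495 z std 0.0013220035986614015
```

View pics/s3c.png

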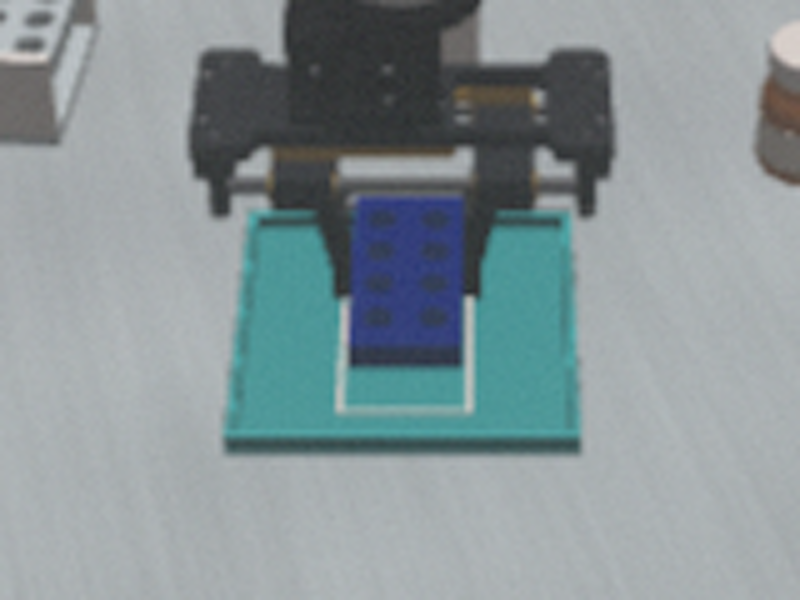

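The plate is level and aligned inside the frame lines (side crop). Lowering.

>>> send_rows(
  deltas=[
    {"tx": -0.13, "ty": 0, "tz": 0.5, "rx": 0, "ry": 0, "rz": 0.002},
    {"tx": -0.13, "ty": 0, "tz": 1.1, "rx": 0, "ry": 0, "rz": 0.002},
    {"tx": -0.13, "ty": 0, "tz": 1.6, "rx": 0, "ry": 0, "rz": 0.002},
    {"tx": -0.13, "ty": 0, "tz": 1.9, "rx": 0, "ry": 0, "rz": 0.002},
    {"tx": -0.13, "ty": 0, "tz": 2.0, "rx": 0, "ry": 0, "rz": 0.002},
  ],
)

```text
time: 8.15
position: [0.5378, 0.0415, 0.0102]
tool_rot: [0.797, 0.604, -0.001, -0.001]
ft_force: [-0.7, 0.5, -1.7]
grip_width: 0.0534
```

>>> send_rows(
  deltas=[
    {"tx": 0, "ty": 0, "tz": 0, "rx": 0, "ry": 0, "rz": 0},
    {"tx": 0, "ty": 0, "tz": 0, "rx": 0, "ry": 0, "rz": 0},
    {"tx": 0, "ty": 0, "tz": 0, "rx": 0, "ry": 0, "rz": 0},
    {"tx": 0, "ty": 0, "tz": 0, "rx": 0, "ry": 0, "rz": 0},
  ],
)

```text
time: 8.48
position: [0.5386, 0.0414, 0.0113]
tool_rot: [0.797, 0.604, 0.0, 0.0]
ft_force: [-0.3, -0.5, -2.6]
grip_width: 0.0539
```

```bash
python3 -c "
from h import *
c=shot('side','side4');plan(.5393,.0412,.008,-15.7)
i=cv2.resize(c['color'][190:310,220:380,::-1],None,fx=5,fy=5,interpolation=cv2.INTER_CUBIC);cv2.imwrite('pics/s4c.png',i)"
```

```text
t 8.53 pos [538.6  41.4  11.4] psi -15.7 w 53.7 F [-0.2 -0.  -1.2]
  shift cm [0.   0.07 0.34] rot [ 0. -0.  0.] rows 0.1
```

View pics/s4c.png

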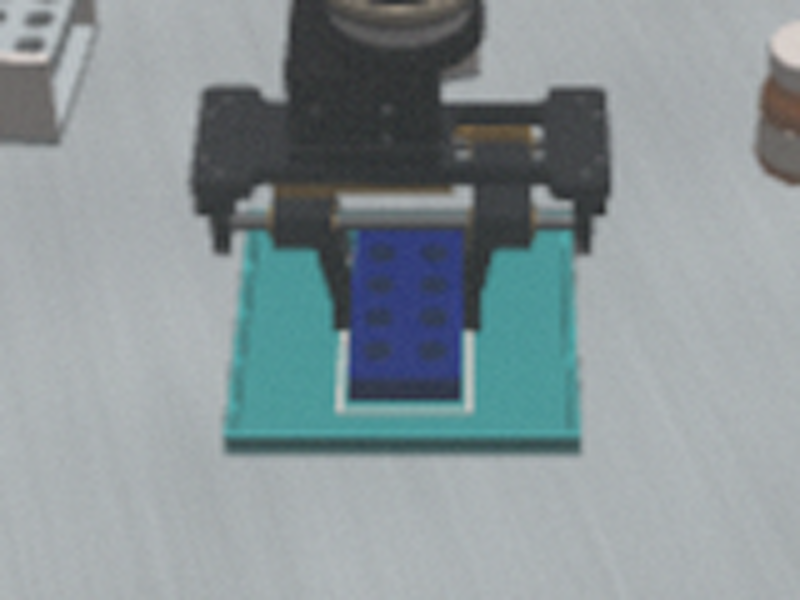

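Plate centred in the frame, about 3 mm above the floor; final touch-down.

>>> send_rows(
  deltas=[
    {"tx": 0, "ty": 0.07, "tz": 0.1, "rx": 0, "ry": 0, "rz": 0},
    {"tx": 0, "ty": 0.07, "tz": 0.2, "rx": 0, "ry": 0, "rz": 0},
    {"tx": 0, "ty": 0.07, "tz": 0.3, "rx": 0, "ry": 0, "rz": 0},
    {"tx": 0, "ty": 0.07, "tz": 0.32, "rx": 0, "ry": 0, "rz": 0},
    {"tx": 0, "ty": 0.07, "tz": 0.32, "rx": 0, "ry": 0, "rz": 0},
  ],
)

```text
time: 8.95
position: [0.5393, 0.0412, 0.0082]
tool_rot: [0.797, 0.604, 0.0, 0.0]
ft_force: [-0.4, -0.1, 0.8]
grip_width: 0.0537
```

>>> send_rows(
  deltas=[
    {"tx": 0, "ty": 0, "tz": 0, "rx": 0, "ry": 0, "rz": 0},
    {"tx": 0, "ty": 0, "tz": 0, "rx": 0, "ry": 0, "rz": 0},
    {"tx": 0, "ty": 0, "tz": 0, "rx": 0, "ry": 0, "rz": 0},
  ],
)

```text
time: 9.2
position: [0.5393, 0.0412, 0.0082]
tool_rot: [0.797, 0.604, 0.0, 0.0]
ft_force: [0.3, 0.1, 1.6]
grip_width: 0.0535
```

```bash
python3 -c "
from h import *
plan(.5393,.0412,.008,-15.7)"
```

```text
t 9.2 pos [539.3  41.2   8.2] psi -15.7 w 53.5 F [0.3 0.1 1.6]
  shift cm [0.   0.   0.02] rot [ 0. -0.  0.] rows 0.0
```

Force Fz changed from about −2 to +1.6 N, so the plate is on the floor. Opening, then rising.

>>> send_rows(
  deltas=[
    {"tx": 0, "ty": 0, "tz": 0, "rx": 0, "ry": 0, "rz": 0},
    {"tx": 0, "ty": 0, "tz": 0, "rx": 0, "ry": 0, "rz": 0},
    {"tx": 0, "ty": 0, "tz": 0, "rx": 0, "ry": 0, "rz": 0},
    {"tx": 0, "ty": 0, "tz": 0, "rx": 0, "ry": 0, "rz": 0},
    {"tx": 0, "ty": 0, "tz": 0, "rx": 0, "ry": 0, "rz": 0},
  ],
  claw=8.5,
)

```text
time: 9.62
position: [0.5391, 0.0412, 0.0079]
tool_rot: [0.797, 0.604, -0.0, -0.0]
ft_force: [-1.2, -1.1, -0.1]
grip_width: 0.079
```

>>> send_rows(
  deltas=[
    {"tx": 0, "ty": 0, "tz": 0, "rx": 0, "ry": 0, "rz": 0},
    {"tx": 0, "ty": 0, "tz": -1, "rx": 0, "ry": 0, "rz": 0},
    {"tx": 0, "ty": 0, "tz": -4, "rx": 0, "ry": 0, "rz": 0},
    {"tx": 0, "ty": 0, "tz": -8, "rx": 0, "ry": 0, "rz": 0},
    {"tx": 0, "ty": 0, "tz": -12, "rx": 0, "ry": 0, "rz": 0},
  ],
)

```text
time: 10.03
position: [0.538, 0.0413, 0.129]
tool_rot: [0.797, 0.604, -0.001, -0.001]
ft_force: [-0.3, -0.5, 0.5]
grip_width: 0.085
```

```bash
python3 -c "
from h import *
plan(.3916,.298,.13,-20)"
```

```text
t 10.03 pos [538.   41.3 129. ] psi -15.7 w 85.0 F [-0.3 -0.5  0.5]
  shift cm [ 20.75 -21.05  -0.05] rot [-0.003  0.001  0.075] rows 7.1
```

>>> send_rows(
  deltas=[
    {"tx": 20.8, "ty": -21.1, "tz": 0, "rx": 0, "ry": 0, "rz": 0.075},
    {"tx": 20.8, "ty": -21.1, "tz": 0, "rx": 0, "ry": 0, "rz": 0.075},
    {"tx": 20.8, "ty": -21.1, "tz": 0, "rx": 0, "ry": 0, "rz": 0.075},
    {"tx": 20.8, "ty": -21.1, "tz": 0, "rx": 0, "ry": 0, "rz": 0.075},
    {"tx": 20.8, "ty": -21.1, "tz": 0, "rx": 0, "ry": 0, "rz": 0.075},
  ],
  claw=8.7,
)

```text
time: 10.45
position: [0.4348, 0.2234, 0.1289]
tool_rot: [0.819, 0.573, 0.001, 0.0]
ft_force: [0.4, 0.2, -1.1]
grip_width: 0.0869
```

```bash
python3 -c "
from h import *
plan(.3916,.298,.13,-20)"
```

```text
t 10.45 pos [434.8 223.4 128.9] psi -20.05 w 86.9 F [ 0.4  0.2 -1.1]
  shift cm [ 5.53 -6.61 -0.11] rot [ 0.001 -0.001 -0.001] rows 2.1
```

>>> send_rows(
  deltas=[
    {"tx": 3.5, "ty": -4.2, "tz": 0, "rx": 0, "ry": 0, "rz": 0},
    {"tx": 5.0, "ty": -6.0, "tz": 0, "rx": 0, "ry": 0, "rz": 0},
    {"tx": 5.5, "ty": -6.6, "tz": 0, "rx": 0, "ry": 0, "rz": 0},
    {"tx": 5.5, "ty": -6.6, "tz": 1.5, "rx": 0, "ry": 0, "rz": 0},
    {"tx": 5.5, "ty": -6.6, "tz": 3, "rx": 0, "ry": 0, "rz": 0},
  ],
)

```text
time: 10.87
position: [0.3931, 0.2977, 0.0991]
tool_rot: [0.818, 0.575, 0.002, 0.0]
ft_force: [0.5, -0.2, -0.6]
grip_width: 0.0868
```

>>> send_rows(
  deltas=[
    {"tx": 0, "ty": 0, "tz": 0, "rx": 0, "ry": 0, "rz": 0},
    {"tx": 0, "ty": 0, "tz": 0, "rx": 0, "ry": 0, "rz": 0},
    {"tx": 0, "ty": 0, "tz": 0, "rx": 0, "ry": 0, "rz": 0},
    {"tx": 0, "ty": 0, "tz": 0, "rx": 0, "ry": 0, "rz": 0},
  ],
)

```text
time: 11.2
position: [0.3935, 0.2962, 0.0988]
tool_rot: [0.819, 0.573, 0.001, 0.0]
ft_force: [-0.5, -0.1, 0.1]
grip_width: 0.0866
```

```bash
python3 -c "
from h import *
c=shot('side','side5');plan(.3916,.298,.026,-20)
c=shot('top','top5')
i=cv2.resize(c['color'][200:350,100:380,::-1],None,fx=2.8,fy=2.8,interpolation=cv2.INTER_CUBIC);cv2.imwrite('pics/t5c.png',i)
H,S,V=cv2.split(cv2.cvtColor(c['color'],cv2.COLOR_RGB2HSV))
u,v=np.meshgrid(range(640),range(480))
g=(u>245)&(u<350)&(v>215)&(v<315)
m=g&(H>110)&(H<130)&(S>150)
rect(c,m,.020,'plate')"
```

```text
t 11.25 pos [393.5 296.3  98.8] psi -20.04 w 87.1 F [0.2 0.1 0.1]
  shift cm [ 0.09 -0.24  7.28] rot [ 0.001 -0.001 -0.001] rows 1.7
plate c 539.6 40.1 w 52.4 h 108.2 ang short axis -15.8 px 1024
```

View pics/t5c.png

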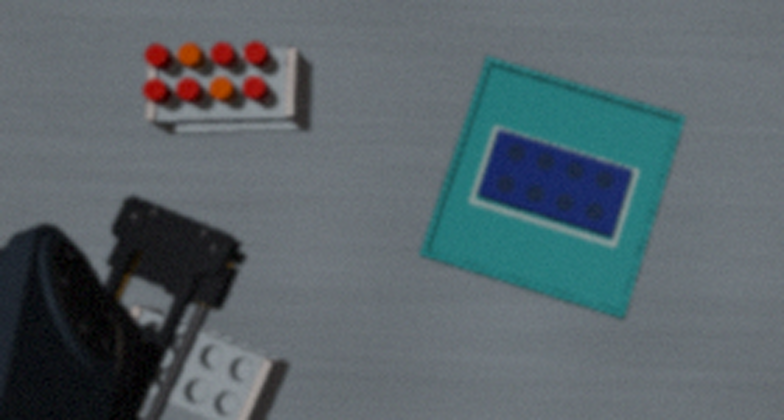

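View pics/side5.png

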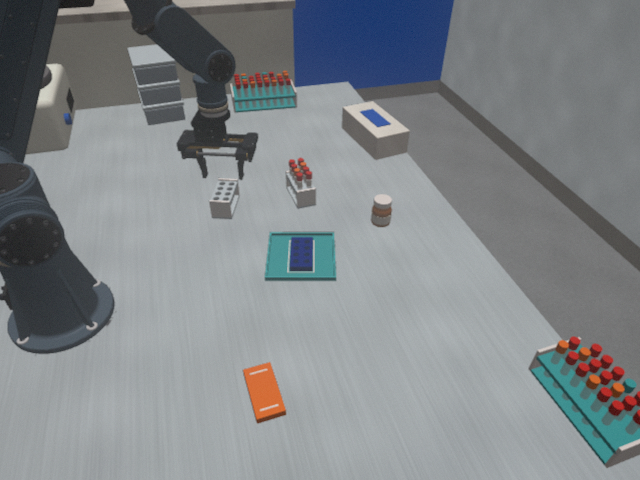

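The top view shows the plate centred inside the white frame (crop (557,185), measured 539.6, 40.1 mm, −15.8°). The gripper is above the rack. Descending.

>>> send_rows(
  deltas=[
    {"tx": 0.09, "ty": -0.24, "tz": 1.5, "rx": 0, "ry": 0, "rz": 0},
    {"tx": 0.09, "ty": -0.24, "tz": 3.2, "rx": 0, "ry": 0, "rz": 0},
    {"tx": 0.09, "ty": -0.24, "tz": 5.0, "rx": 0, "ry": 0, "rz": 0},
    {"tx": 0.09, "ty": -0.24, "tz": 6.5, "rx": 0, "ry": 0, "rz": 0},
    {"tx": 0.09, "ty": -0.24, "tz": 7.2, "rx": 0, "ry": 0, "rz": 0},
  ],
)

```text
time: 11.72
position: [0.3904, 0.2976, 0.0249]
tool_rot: [0.819, 0.573, -0.001, -0.0]
ft_force: [-0.6, 0.8, -1.2]
grip_width: 0.0871
```

>>> send_rows(
  deltas=[
    {"tx": 0, "ty": 0, "tz": 0, "rx": 0, "ry": 0, "rz": 0},
    {"tx": 0, "ty": 0, "tz": 0, "rx": 0, "ry": 0, "rz": 0},
    {"tx": 0, "ty": 0, "tz": 0, "rx": 0, "ry": 0, "rz": 0},
    {"tx": 0, "ty": 0, "tz": 0, "rx": 0, "ry": 0, "rz": 0},
  ],
)

```text
time: 12.05
position: [0.3914, 0.2984, 0.0269]
tool_rot: [0.819, 0.574, 0.001, 0.0]
ft_force: [-0.2, 0.1, -0.9]
grip_width: 0.0874
```

```bash
python3 -c "
from h import *
c=shot('side','side6');plan(.3916,.298,.026,-20)
i=cv2.resize(c['color'][120:240,150:310,::-1],None,fx=5,fy=5,interpolation=cv2.INTER_CUBIC);cv2.imwrite('pics/s6c.png',i)"
```

```text
t 12.1 pos [391.3 298.3  26.8] psi -19.99 w 87.3 F [-0.2 -0.2 -0.4]
  shift cm [-0.02  0.04  0.08] rot [ 0.001 -0.001  0.   ] rows 0.0
```

View pics/s6c.png

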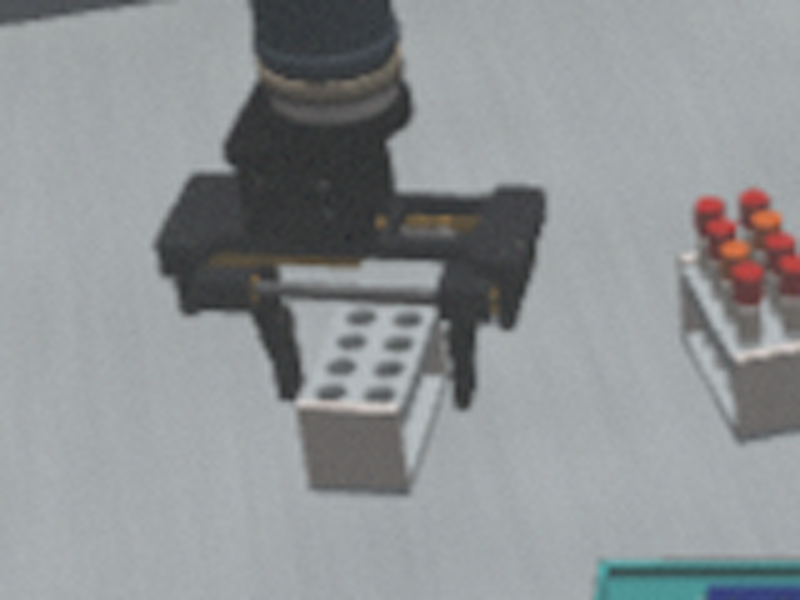

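Fingers straddle the rack's middle at (370,370) with clearance on both sides. Closing.

>>> send_rows(
  deltas=[
    {"tx": 0, "ty": 0, "tz": 0.08, "rx": 0, "ry": 0, "rz": 0},
    {"tx": 0, "ty": 0, "tz": 0.08, "rx": 0, "ry": 0, "rz": 0},
    {"tx": 0, "ty": 0, "tz": 0.08, "rx": 0, "ry": 0, "rz": 0},
    {"tx": 0, "ty": 0, "tz": 0.08, "rx": 0, "ry": 0, "rz": 0},
    {"tx": 0, "ty": 0, "tz": 0.08, "rx": 0, "ry": 0, "rz": 0},
  ],
  claw=4.5,
  squeeze=25,
)

```text
time: 12.52
position: [0.3907, 0.2981, 0.0252]
tool_rot: [0.819, 0.574, 0.0, 0.0]
ft_force: [0.7, -0.1, -0.6]
grip_width: 0.0616
```

>>> send_rows(
  deltas=[
    {"tx": 0, "ty": 0, "tz": 0, "rx": 0, "ry": 0, "rz": 0},
    {"tx": 0, "ty": 0, "tz": 0, "rx": 0, "ry": 0, "rz": 0},
    {"tx": 0, "ty": 0, "tz": 0, "rx": 0, "ry": 0, "rz": 0},
    {"tx": 0, "ty": 0, "tz": 0, "rx": 0, "ry": 0, "rz": 0},
  ],
)

```text
time: 12.85
position: [0.3904, 0.298, 0.0252]
tool_rot: [0.819, 0.574, -0.0, -0.0]
ft_force: [-0.9, 0.2, 0.1]
grip_width: 0.0539
```

```bash
python3 -c "
from h import *
plan(.5393,.0412,.12,-15.7)"
```

```text
t 12.85 pos [390.4 298.   25.2] psi -20.0 w 53.9 F [-0.9  0.2  0.1]
  shift cm [-19.04  22.77  -9.49] rot [-0.     0.    -0.075] rows 7.5
```

>>> send_rows(
  deltas=[
    {"tx": 0, "ty": 0, "tz": -0.5, "rx": 0, "ry": 0, "rz": 0},
    {"tx": 0, "ty": 0, "tz": -1.5, "rx": 0, "ry": 0, "rz": 0},
    {"tx": 0, "ty": 0, "tz": -3.0, "rx": 0, "ry": 0, "rz": 0},
    {"tx": 0, "ty": 0, "tz": -5.0, "rx": 0, "ry": 0, "rz": 0},
    {"tx": 0, "ty": 0, "tz": -7.0, "rx": 0, "ry": 0, "rz": 0},
  ],
)

```text
time: 13.27
position: [0.3904, 0.2978, 0.0962]
tool_rot: [0.819, 0.574, -0.0, -0.0]
ft_force: [0.2, 0.1, -1.8]
grip_width: 0.0534
```

>>> send_rows(
  deltas=[
    {"tx": -1.0, "ty": 1.2, "tz": -1, "rx": 0, "ry": 0, "rz": -0.01},
    {"tx": -2.8, "ty": 3.4, "tz": -1.5, "rx": 0, "ry": 0, "rz": -0.02},
    {"tx": -5.0, "ty": 6.0, "tz": -1.7, "rx": 0, "ry": 0, "rz": -0.03},
    {"tx": -7.4, "ty": 8.9, "tz": -1.7, "rx": 0, "ry": 0, "rz": -0.04},
    {"tx": -9.8, "ty": 11.8, "tz": -1.7, "rx": 0, "ry": 0, "rz": -0.05},
  ],
)

```text
time: 13.68
position: [0.4687, 0.1645, 0.1134]
tool_rot: [0.804, 0.595, 0.001, 0.0]
ft_force: [-0.0, 0.3, -1.4]
grip_width: 0.0534
```

```bash
python3 -c "
from h import *
plan(.5393,.0412,.11,-15.7)"
```

```text
t 13.68 pos [468.7 164.5 113.4] psi -17.02 w 53.4 F [-0.   0.3 -1.4]
  shift cm [-9.73 10.36  0.35] rot [ 0.002 -0.001 -0.023] rows 3.4
```

>>> send_rows(
  deltas=[
    {"tx": -2.5, "ty": 2.6, "tz": 0, "rx": 0, "ry": 0, "rz": -0.006},
    {"tx": -4.8, "ty": 5.1, "tz": 0, "rx": 0, "ry": 0, "rz": -0.012},
    {"tx": -6.8, "ty": 7.2, "tz": 0, "rx": 0, "ry": 0, "rz": -0.018},
    {"tx": -8.5, "ty": 9.0, "tz": 0, "rx": 0, "ry": 0, "rz": -0.022},
    {"tx": -9.5, "ty": 10.1, "tz": 0, "rx": 0, "ry": 0, "rz": -0.023},
  ],
)

```text
time: 14.1
position: [0.5386, 0.0423, 0.1131]
tool_rot: [0.798, 0.602, 0.001, 0.001]
ft_force: [1.1, 0.8, -2.1]
grip_width: 0.0535
```

>>> send_rows(
  deltas=[
    {"tx": -0.2, "ty": 0.2, "tz": 0, "rx": 0, "ry": 0, "rz": 0},
    {"tx": -0.2, "ty": 0.2, "tz": 0, "rx": 0, "ry": 0, "rz": 0},
    {"tx": -0.2, "ty": 0.2, "tz": 0, "rx": 0, "ry": 0, "rz": 0},
    {"tx": -0.2, "ty": 0.2, "tz": 0, "rx": 0, "ry": 0, "rz": 0},
    {"tx": -0.2, "ty": 0.2, "tz": 0, "rx": 0, "ry": 0, "rz": 0},
  ],
)

```text
time: 14.52
position: [0.5368, 0.0441, 0.1121]
tool_rot: [0.797, 0.604, -0.0, -0.001]
ft_force: [0.2, 0.8, -0.9]
grip_width: 0.0534
```

```bash
python3 -c "
from h import *
c=shot('side','side7');plan(.5393,.0412,.06,-15.7)
i=cv2.resize(c['color'][170:290,220:380,::-1],None,fx=5,fy=5,interpolation=cv2.INTER_CUBIC);cv2.imwrite('pics/s7c.png',i)"
```

```text
t 14.57 pos [537.1  43.9 112.2] psi -15.71 w 53.9 F [ 0.4 -0.5 -1.8]
  shift cm [-0.2   0.29  5.22] rot [-0.001  0.    -0.   ] rows 1.3
```

View pics/s7c.png

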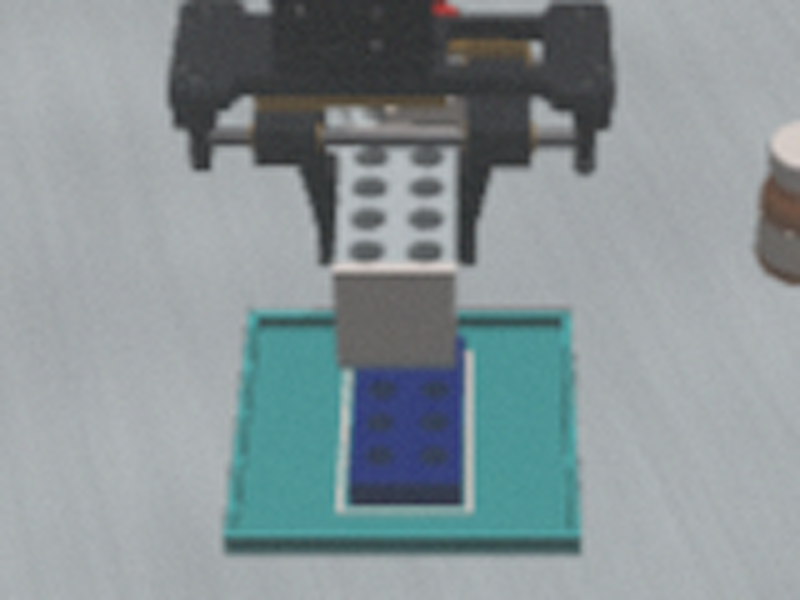

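The rack is upright, level and aligned over the plate (crop (395,310) above (405,420)). Lowering in steps.

>>> send_rows(
  deltas=[
    {"tx": -0.2, "ty": 0.29, "tz": 1.2, "rx": 0, "ry": 0, "rz": 0},
    {"tx": -0.2, "ty": 0.29, "tz": 2.6, "rx": 0, "ry": 0, "rz": 0},
    {"tx": -0.2, "ty": 0.29, "tz": 4.0, "rx": 0, "ry": 0, "rz": 0},
    {"tx": -0.2, "ty": 0.29, "tz": 5.0, "rx": 0, "ry": 0, "rz": 0},
    {"tx": -0.2, "ty": 0.29, "tz": 5.5, "rx": 0, "ry": 0, "rz": 0},
  ],
)

```text
time: 14.98
position: [0.5391, 0.0402, 0.0552]
tool_rot: [0.798, 0.603, -0.001, -0.001]
ft_force: [-0.7, -0.5, -1.2]
grip_width: 0.0534
```

>>> send_rows(
  deltas=[
    {"tx": 0, "ty": 0, "tz": 0, "rx": 0, "ry": 0, "rz": 0},
    {"tx": 0, "ty": 0, "tz": 0, "rx": 0, "ry": 0, "rz": 0},
    {"tx": 0, "ty": 0, "tz": 0, "rx": 0, "ry": 0, "rz": 0},
    {"tx": 0, "ty": 0, "tz": 0, "rx": 0, "ry": 0, "rz": 0},
    {"tx": 0, "ty": 0, "tz": 0, "rx": 0, "ry": 0, "rz": 0},
  ],
)

```text
time: 15.4
position: [0.5407, 0.0398, 0.0578]
tool_rot: [0.798, 0.603, 0.001, 0.001]
ft_force: [-0.5, 0.6, -1.7]
grip_width: 0.0536
```

```bash
python3 -c "
from h import *
c=shot('side','side8');plan(.5393,.0412,.0452,-15.7)
i=cv2.resize(c['color'][180:300,220:380,::-1],None,fx=5,fy=5,interpolation=cv2.INTER_CUBIC);cv2.imwrite('pics/s8c.png',i)"
```

```text
t 15.45 pos [540.6  39.9  57.8] psi -15.81 w 53.7 F [ 0.1 -0.1 -0.7]
  shift cm [ 0.09 -0.17  1.26] rot [ 0.001 -0.    -0.002] rows 0.3
```

View pics/s8c.png

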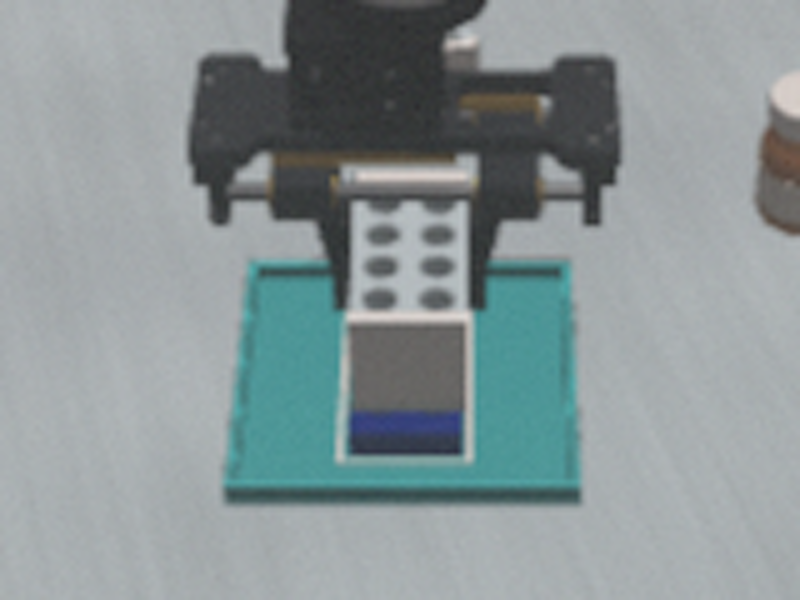

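>>> send_rows(
  deltas=[
    {"tx": 0.09, "ty": -0.15, "tz": 0.3, "rx": 0, "ry": 0, "rz": -0.002},
    {"tx": 0.09, "ty": -0.15, "tz": 0.6, "rx": 0, "ry": 0, "rz": -0.002},
    {"tx": 0.09, "ty": -0.15, "tz": 0.8, "rx": 0, "ry": 0, "rz": -0.002},
    {"tx": 0.09, "ty": -0.15, "tz": 0.9, "rx": 0, "ry": 0, "rz": -0.002},
    {"tx": 0.09, "ty": -0.15, "tz": 0.9, "rx": 0, "ry": 0, "rz": -0.002},
  ],
)

```text
time: 15.87
position: [0.5388, 0.0412, 0.0477]
tool_rot: [0.797, 0.604, -0.0, -0.0]
ft_force: [-0.3, 0.3, -0.5]
grip_width: 0.0534
```

>>> send_rows(
  deltas=[
    {"tx": 0, "ty": 0, "tz": 0, "rx": 0, "ry": 0, "rz": 0},
    {"tx": 0, "ty": 0, "tz": 0, "rx": 0, "ry": 0, "rz": 0},
    {"tx": 0, "ty": 0, "tz": 0, "rx": 0, "ry": 0, "rz": 0},
    {"tx": 0, "ty": 0, "tz": 0, "rx": 0, "ry": 0, "rz": 0},
    {"tx": 0, "ty": 0, "tz": 0, "rx": 0, "ry": 0, "rz": 0},
  ],
)

```text
time: 16.28
position: [0.5391, 0.0412, 0.0482]
tool_rot: [0.797, 0.604, 0.0, 0.0]
ft_force: [0.3, 0.3, -1.8]
grip_width: 0.0535
```

```bash
python3 -c "
from h import *
c=shot('side','side9');plan(.5393,.0409,.0452,-15.7)
i=cv2.resize(c['color'][180:300,220:380,::-1],None,fx=5,fy=5,interpolation=cv2.INTER_CUBIC);cv2.imwrite('pics/s9c.png',i)"
```

```text
t 16.33 pos [539.1  41.2  48.2] psi -15.7 w 53.9 F [-0.5  0.9 -1.6]
  shift cm [-0.02  0.03  0.3 ] rot [0. 0. 0.] rows 0.1
```

View pics/s9c.png

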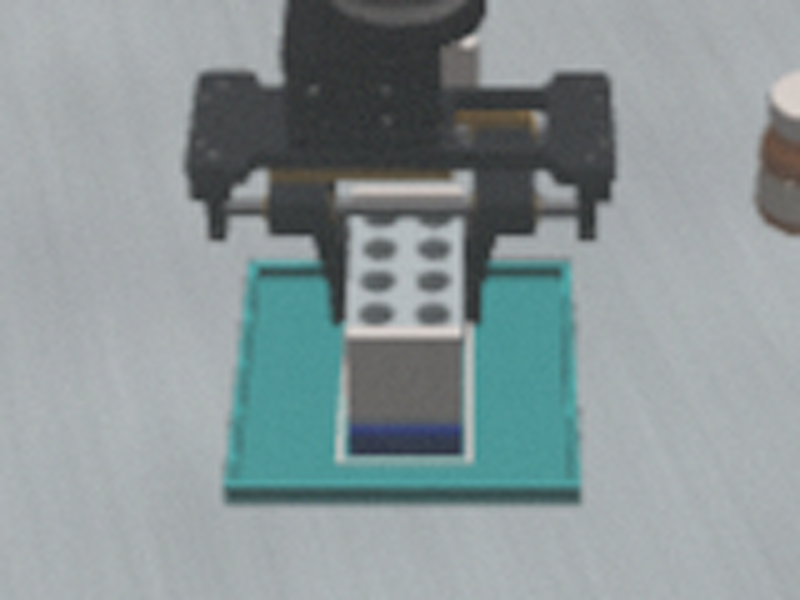

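The rack's near edge looks slightly short of the plate's near edge, so I'll measure that before touching down.

```bash
python3 -c "
from h import *
c=robot.camera('side')
print(c['color'][244:276,294:308].mean(1).round(0).astype(int).tolist())
# predict: rows for corners, plate centre (539.6,40.1), rack centre at tcp
R,t,K=c['R'],c['t'],c['intrinsics']
def pr(p):
  q=K@(R@np.array(p)+t);return q[:2]/q[2]
a=np.radians(-15.7);ex=np.array([np.cos(a),np.sin(a)]);ey=np.array([-np.sin(a),np.cos(a)])
C=np.array([.5393,.0412])
for n,h,z in [('rack bot',.056,.0230),('rack top',.056,.079),('plate top',.055,.020),('plate bot',.055,.004),('line out',.0575,.004)]:
  print(n,pr([*(C-ey*h),z]), 'per mm',pr([*(C-ey*(h+.001)),z])-pr([*(C-ey*h),z]))
"
```

```text
[[140, 146, 148], [193, 188, 186], [214, 208, 204], [159, 155, 152], [103, 101, 100], [104, 102, 100], [102, 101, 100], [102, 101, 99], [103, 101, 100], [104, 102, 101], [104, 102, 100], [104, 102, 101], [103, 102, 100], [103, 102, 100], [103, 102, 101], [104, 102, 100], [103, 102, 101], [104, 102, 101], [104, 102, 100], [98, 99, 100], [86, 91, 102], [66, 75, 117], [55, 65, 107], [53, 62, 83], [53, 60, 75], [54, 60, 75], [54, 61, 76], [118, 149, 149], [125, 162, 160], [94, 151, 152], [77, 151, 152], [79, 152, 152]]
rack bot [300.69402319 263.74710373] per mm [-0.00971001  0.29060198]
rack top [300.2673344  245.64134342] per mm [-0.01032359  0.28785279]
plate top [300.72577679 264.39401201] per mm [-0.00966599  0.29033902]
plate bot [300.84214614 269.33827589] per mm [-0.00950227  0.2909433 ]
line out [300.81836713 270.0663487 ] per mm [-0.00953342  0.29189714]
```

The plate sits about 1 mm and the rack perhaps 1–1.5 mm off along tool x, in opposite senses. I'll shift tx −0.15 cm and touch down.

>>> send_rows(
  deltas=[
    {"tx": -0.15, "ty": 0.02, "tz": 0, "rx": 0, "ry": 0, "rz": 0},
    {"tx": -0.15, "ty": 0.02, "tz": 0.05, "rx": 0, "ry": 0, "rz": 0},
    {"tx": -0.15, "ty": 0.02, "tz": 0.15, "rx": 0, "ry": 0, "rz": 0},
    {"tx": -0.15, "ty": 0.02, "tz": 0.22, "rx": 0, "ry": 0, "rz": 0},
    {"tx": -0.15, "ty": 0.02, "tz": 0.27, "rx": 0, "ry": 0, "rz": 0},
  ],
)

```text
time: 16.8
position: [0.5387, 0.0397, 0.0453]
tool_rot: [0.797, 0.604, -0.0, -0.0]
ft_force: [0.2, -0.4, -1.6]
grip_width: 0.0537
```

>>> send_rows(
  deltas=[
    {"tx": 0, "ty": 0, "tz": 0, "rx": 0, "ry": 0, "rz": 0},
    {"tx": 0, "ty": 0, "tz": 0, "rx": 0, "ry": 0, "rz": 0},
    {"tx": 0, "ty": 0, "tz": 0, "rx": 0, "ry": 0, "rz": 0},
    {"tx": 0, "ty": 0, "tz": 0, "rx": 0, "ry": 0, "rz": 0},
  ],
)

```text
time: 17.13
position: [0.5389, 0.0397, 0.0455]
tool_rot: [0.797, 0.604, 0.0, 0.0]
ft_force: [0.2, 0.5, -0.8]
grip_width: 0.0539
```

```bash
python3 -c "
from h import *
c=shot('side','side10');plan(.5393,.0409,.0452,-15.7)
i=cv2.resize(c['color'][180:300,220:380,::-1],None,fx=5,fy=5,interpolation=cv2.INTER_CUBIC);cv2.imwrite('pics/s10c.png',i)
print(c['color'][244:276,294:308].mean(1).round(0).astype(int)[:,[0,2]].tolist())"
```

```text
t 17.18 pos [538.8  39.7  45.5] psi -15.7 w 53.8 F [ 0.2  0.1 -2.1]
  shift cm [0.13 0.01 0.03] rot [0. 0. 0.] rows 0.0
[[119, 126], [126, 134], [184, 180], [214, 203], [155, 147], [97, 95], [103, 99], [103, 100], [104, 100], [103, 100], [103, 100], [104, 100], [103, 100], [103, 100], [103, 100], [103, 99], [104, 100], [103, 100], [104, 99], [104, 100], [99, 99], [93, 98], [72, 97], [54, 84], [54, 76], [53, 74], [53, 75], [119, 149], [125, 160], [94, 152], [78, 152], [77, 152]]
```

View pics/s10c.png

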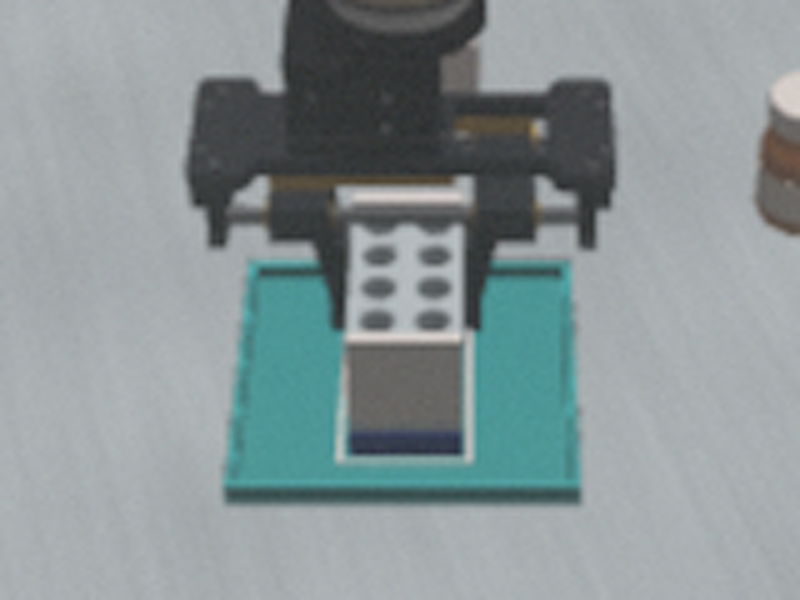

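Now nearly flush; Fz (about −1.5 N) says the rack still hangs. Going down a touch more.

>>> send_rows(
  deltas=[
    {"tx": -0.04, "ty": 0, "tz": 0.02, "rx": 0, "ry": 0, "rz": 0},
    {"tx": -0.04, "ty": 0, "tz": 0.04, "rx": 0, "ry": 0, "rz": 0},
    {"tx": -0.04, "ty": 0, "tz": 0.05, "rx": 0, "ry": 0, "rz": 0},
    {"tx": -0.04, "ty": 0, "tz": 0.06, "rx": 0, "ry": 0, "rz": 0},
    {"tx": -0.04, "ty": 0, "tz": 0.06, "rx": 0, "ry": 0, "rz": 0},
  ],
)

```text
time: 17.6
position: [0.5387, 0.0392, 0.0451]
tool_rot: [0.797, 0.604, 0.0, 0.0]
ft_force: [-0.5, -0.8, 2.6]
grip_width: 0.054
```

>>> send_rows(
  deltas=[
    {"tx": 0, "ty": 0, "tz": 0, "rx": 0, "ry": 0, "rz": 0},
    {"tx": 0, "ty": 0, "tz": 0, "rx": 0, "ry": 0, "rz": 0},
    {"tx": 0, "ty": 0, "tz": 0, "rx": 0, "ry": 0, "rz": 0},
  ],
)

```text
time: 17.85
position: [0.5388, 0.0393, 0.0452]
tool_rot: [0.797, 0.604, 0.0, 0.0]
ft_force: [-1.2, 0.1, 4.7]
grip_width: 0.0537
```

Contact: +4.7 N. Opening and rising.

>>> send_rows(
  deltas=[
    {"tx": 0, "ty": 0, "tz": 0, "rx": 0, "ry": 0, "rz": 0},
    {"tx": 0, "ty": 0, "tz": 0, "rx": 0, "ry": 0, "rz": 0},
    {"tx": 0, "ty": 0, "tz": 0, "rx": 0, "ry": 0, "rz": 0},
    {"tx": 0, "ty": 0, "tz": 0, "rx": 0, "ry": 0, "rz": 0},
    {"tx": 0, "ty": 0, "tz": 0, "rx": 0, "ry": 0, "rz": 0},
  ],
  claw=8.5,
)

```text
time: 18.27
position: [0.5387, 0.0393, 0.0447]
tool_rot: [0.797, 0.604, -0.0, -0.0]
ft_force: [-0.0, -0.3, 0.6]
grip_width: 0.079
```

>>> send_rows(
  deltas=[
    {"tx": 0, "ty": 0, "tz": 0, "rx": 0, "ry": 0, "rz": 0},
    {"tx": 0, "ty": 0, "tz": -1, "rx": 0, "ry": 0, "rz": 0},
    {"tx": 0, "ty": 0, "tz": -4, "rx": 0, "ry": 0, "rz": 0},
    {"tx": 0, "ty": 0, "tz": -8, "rx": 0, "ry": 0, "rz": 0},
    {"tx": 0, "ty": 0, "tz": -12, "rx": 0, "ry": 0, "rz": 0},
  ],
)

```text
time: 18.68
position: [0.5377, 0.0394, 0.1659]
tool_rot: [0.797, 0.604, -0.001, -0.001]
ft_force: [0.8, 0.3, 0.1]
grip_width: 0.0851
```

```bash
python3 -c "
from h import *
plan(.42,-.20,.2,-15.7)"
```

```text
t 18.68 pos [537.7  39.4 165.9] psi -15.71 w 85.1 F [0.8 0.3 0.1]
  shift cm [-26.23  -4.86  -3.38] rot [-0.003  0.    -0.   ] rows 6.4
```

>>> send_rows(
  deltas=[
    {"tx": -26, "ty": -5, "tz": -5, "rx": 0, "ry": 0, "rz": 0},
    {"tx": -26, "ty": -5, "tz": -5, "rx": 0, "ry": 0, "rz": 0},
    {"tx": -26, "ty": -5, "tz": -5, "rx": 0, "ry": 0, "rz": 0},
    {"tx": -26, "ty": -5, "tz": -5, "rx": 0, "ry": 0, "rz": 0},
    {"tx": -26, "ty": -5, "tz": -5, "rx": 0, "ry": 0, "rz": 0},
  ],
)

```text
time: 19.1
position: [0.446, -0.1449, 0.2048]
tool_rot: [0.797, 0.604, 0.0, 0.001]
ft_force: [0.2, 0.3, 0.2]
grip_width: 0.085
```

>>> send_rows(
  deltas=[
    {"tx": -6, "ty": -1, "tz": 0, "rx": 0, "ry": 0, "rz": 0},
    {"tx": -9, "ty": -1, "tz": 0, "rx": 0, "ry": 0, "rz": 0},
    {"tx": -11, "ty": -1, "tz": 0, "rx": 0, "ry": 0, "rz": 0},
    {"tx": -11, "ty": -1, "tz": 0, "rx": 0, "ry": 0, "rz": 0},
    {"tx": -11, "ty": -1, "tz": 0, "rx": 0, "ry": 0, "rz": 0},
  ],
)

```text
time: 19.52
position: [0.4073, -0.2483, 0.2041]
tool_rot: [0.798, 0.602, 0.0, 0.0]
ft_force: [1.0, 0.6, 0.2]
grip_width: 0.0849
```

```bash
python3 -c "
from h import *
plan(.42,-.2,.2)
c=shot('side','side11')
i=cv2.resize(c['color'][170:290,210:370,::-1],None,fx=5,fy=5,interpolation=cv2.INTER_CUBIC);cv2.imwrite('pics/s11c.png',i)
c=shot('top','top11')
i=cv2.resize(c['color'][200:350,180:380,::-1],None,fx=4,fy=4,interpolation=cv2.INTER_CUBIC);cv2.imwrite('pics/t11c.png',i)
W=cloud(c)
m=(abs(W[...,0]-.539)<.09)&(abs(W[...,1]-.04)<.09)&(W[...,2]>.06)&(W[...,2]<.085)
m=cv2.morphologyEx(m.astype(np.uint8),cv2.MORPH_CLOSE,np.ones((7,7)))>0
rect(c,m,.076,'rack'); p=W[m&(W[...,2]>.068)]
A=np.c_[p[:,:2]-[.539,.04],np.ones(len(p))];print(np.linalg.lstsq(A,p[:,2],rcond=None)[0],np.median(p[:,2]))
"
```

```text
t 19.52 pos [ 407.3 -248.3  204.1] psi -15.91 w 84.9 F [1.  0.6 0.2]
  shift cm [ 4.99 -0.1   0.41] rot [ 0.001  0.    -0.   ] rows 1.2
rack c 539.6 40.5 w 57.1 h 113.9 ang short axis -15.4 px 1452
[0.00016394 0.00064043 0.0726328 ] 0.07234338905309264
```

View pics/s11c.png

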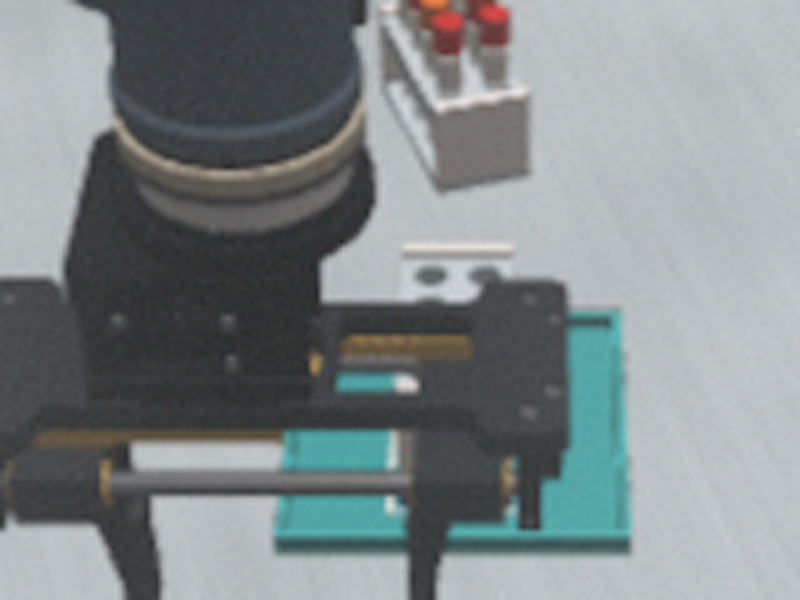

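View pics/t11c.png

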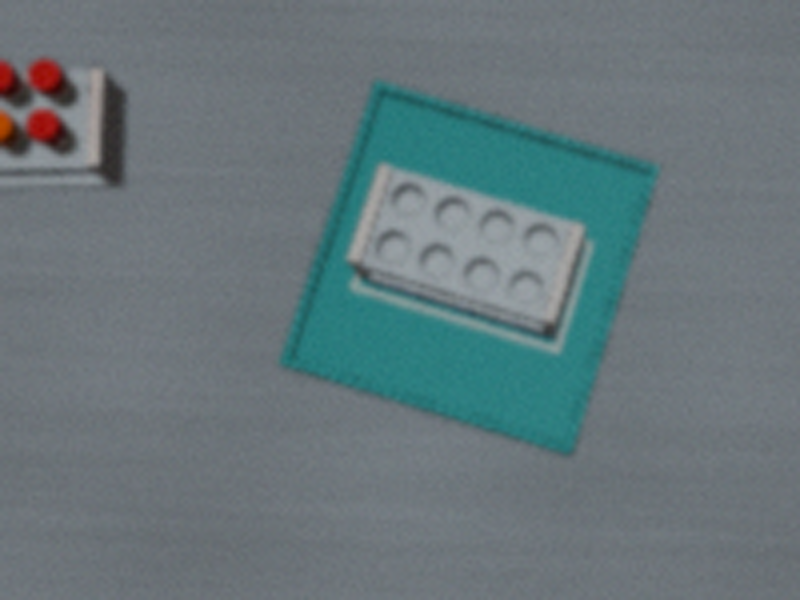

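The rack measures 539.6, 40.5 mm at −15.4°, level, with its deck at 72 mm. That is on the plate (539.6, 40.1, −15.8°). I'll settle, check the bystanders and hand in.

>>> send_rows(
  deltas=[
    {"tx": 0, "ty": 0, "tz": 0, "rx": 0, "ry": 0, "rz": 0},
    {"tx": 0, "ty": 0, "tz": 0, "rx": 0, "ry": 0, "rz": 0},
    {"tx": 0, "ty": 0, "tz": 0, "rx": 0, "ry": 0, "rz": 0},
    {"tx": 0, "ty": 0, "tz": 0, "rx": 0, "ry": 0, "rz": 0},
    {"tx": 0, "ty": 0, "tz": 0, "rx": 0, "ry": 0, "rz": 0},
  ],
)

```text
time: 20.03
position: [0.4079, -0.2464, 0.2035]
tool_rot: [0.797, 0.604, -0.0, -0.0]
ft_force: [-0.0, -0.5, -0.5]
grip_width: 0.0849
```

```bash
python3 -c "
from h import *
for n in ['top','side']:
  c=shot(n,n+'12')
  for l,z in [('spacer_plate_mid',.008),('full_rack_mid',.028),('jar_mid',.037)]:
    for r in robot.tip_of(l,n)[:1]: print(n,l,round(r['p'],2),pix2w(c,*r['xy'],z).round(4))
plan(.4,-.2,.2); print(robot.hand_in())"
```

```text
top full_rack_mid 0.96 [0.6062 0.2923 0.028 ]
top jar_mid 0.8 [0.7789 0.1201 0.037 ]
side spacer_plate_mid 0.62 [ 0.3699 -0.3145  0.008 ]
side full_rack_mid 0.71 [0.5262 0.0158 0.028 ]
side jar_mid 0.79 [0.7809 0.1186 0.037 ]
t 20.43 pos [ 407.7 -247.   203.5] psi -15.7 w 85.0 F [-0.6  0.2 -0.6]
  shift cm [ 4.32 -2.01  0.35] rot [-0. -0. -0.] rows 1.1
the job is handed in; nothing more can be done
None
```

The cold plate is in the white frame on the tray floor and the empty rack stands upright on top of it. Both were lowered in the gripper until they touched, then released. I handed the job in at about 20 s.

Last checks with the top camera:

| Item | Centre (mm) | Angle |
|---|---|---|
| Tray frame | 539.5, 41.1 | −15.6° |
| Cold plate, before the rack went on | 539.6, 40.1 | −15.8° |
| Empty rack | 539.6, 40.5 | −15.4° |

- **Rack:** it is level, with its upper deck about 72 mm above the bench, as it should be when resting on the plate. The gripper was clear of everything, about 0.3 m from the tray at 0.2 m height.
- **Jar, full rack and spacer plate:** the arm never went near them while low. The jar and full rack were found within about 5–10 mm of their first readings, which is within the networks' scatter.
- **Checks that disagreed or failed:** the arm hid the spacer plate from the top camera, and it was seen only from the side, about 6 mm off its first side reading and partly behind the gripper. The side network's last full-rack report was wrong: it pointed at the empty rack in the tray. I did not get a clear final side view, because the gripper was partly in the way.

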